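# Dial the strongbox lock and draw its bolt

### The arm

A 6-joint arm with a two-finger parallel gripper is mounted at the origin on a cart in front of the work surface, level with it; the furniture and walls round the work are solid. World frame = base frame: x ahead of the robot, y to its left, z up, the work surface at z = 0. Lengths are in m, angles in rad, forces in N, time in s.
With the tool pointing down it reaches from about 0.35 to 0.85 m from the base axis. Payload 8.1 kg.
Tool frame: the origin (TCP) lies midway between the tips of the shut fingers; the grasp point (between the pads) lies robot.grip_depth behind it (robot.grip_depth is the distance from the TCP to the grasp point, in m); z points along the fingers, y is the line along which they close (so a half turn about z gives the same grasp; the last joint's range is limited). The gripper opens to 93 mm and grips with 3 to 60 N. Pads are 15 mm wide; open, the fingers measure 128 mm over their backs; the gripper's body (75 mm by 188 mm) begins 65 mm behind the grasp point.
Start: joints at [1.054, 0.13, 1.488, -0, 1.523, -0.085], TCP at [0.251, 0.545, 0.219] pointing down, gripper open.
Joint ranges: [-2.96, 2.96], [-0.89, 2.26], [0.02, 2.5], [-1.34, 4.48], [0, 2.73], [-2.66, 2.66]. Speed limits (rad/s): [2.39, 2.39, 2.79, 3.14, 3.14, 3.14].

### API

Orientations are given as a rotation vector (axis times angle).
In Python, from plant import robot gives the robot as it stands.
- The arm moves only by the tool carry_out, never from a script. Its argument "rows" is a list of rows, each a list of 6 numbers: the shift along the tool's x, y, z in m, then the turn, a rotation vector about the tool's x, y, z in degrees. A call has 1 to 12 rows; each row is the pose to reach, as a shift and turn from the pose commanded when the call began, along the tool's axes at that moment; what a row does not reach only later rows make up. A row lasts 1/8 s, in which the tool goes at most 62.5 mm and 10.7 degrees, less where a joint would pass 70% of its speed; a pose out of reach is approached as far as the arm can. A call with a gripper value outside its range is refused whole. "jaw" is the closure in counts, from 0 (fully open) to 255 (shut), set as the call begins (left out, the last holds). The fingers move at their own pace and stop on an object; "force" is the grip in N (left out, the last holds). Time passes only in rows, so rows that repeat a pose let the fingers close. It gives the time, the measured TCP pose, the force, the opening and the grip force at its end, in the units of the state.
- robot.read_state(): the state, without advancing time (a new reading comes with each control period).
- robot.read_camera(name): name is "scene" or "top" or "wrist"; returns the picture (384x512x3 uint8, red, green, blue); there is no depth.
- robot.camera_model(name): a dict with "fx", "fy", "cx", "cy" (pixels), "R" (3x3) and "t" (3): a world point X has camera coordinates R X + t; the wrist camera has in their place "mount" (4x4, takes a point from camera to tool coordinates, whose origin is the TCP and whose axes are the flange's). Camera axes: x right, y down, z forward; pixel columns grow to the right and rows downward; lengths in m; the calibration is good to about 2 mm. A picture is of the moment at which its call begins: read the wrist's pose just before it. camera_model takes no time and is no camera call.
- robot.close_job(): hands the job in; it is judged then, once.
Trained networks look in the newest picture that a camera, given by its name, has taken for a name from the list of things; names that differ only in an ending like _2 or _b are one class to them, and where a whole thing is asked for, a point or a joint stands for the part that bears it (a point fixed in the world has none). Each returns a list of dicts, best first, with "conf" (0 to 1); they miss things now and then, are a little off and sometimes report something else, mostly with a low value. They report only what shows in the picture. A call takes as long as a camera call.
- robot.outline_of(camera, target): "pixels" (384x512 bool, what is visible of it) and "pixel" ([column, row] in pixels, amid what is visible of it).
The state is a dict: "t": time; "q": joint angles; "dq": joint speeds; "joint_torque": joint torques, N m; "tool_pos": TCP position; "orientation": TCP orientation; "force": force on the tool from outside, world axes, zero at the start; "wrist_torque": the same for the moment, N m; "opening": finger opening in m; "gripper_force": force on a finger pad.
Only numpy, scipy, OpenCV 4.12 (cv2) and the standard library are available. Lean on these libraries where they do the work, as an engineer would, in place of code of your own. Each camera call takes 0.05 s, during which the arm holds its last target. There are 200 camera calls.

### The job

Unlock the small grey strongbox: roll the left thumbwheel to 2 dots and the right one to 5 dots so that these numbers stand on top at the white index ridges, leaving the middle wheel on the 3 it already shows. Then slide the bolt on the lid by its knob fully to the right, out of its keeper. Press gently, under 25 N on any part of the box, and do not shift the things standing around.

Things in the scene. Friction and masses are not known exactly. Their poses are not given: they have to be found in the camera images.
- lockbox: Grey strongbox, 152 (x) x 174 (y) x 66 high, fixed; origin centre of underside, x away from the robot, y left, z up. On the lid: three thumbwheels on one axis along y (x=18, z=56) at y=42, 0, -42; white index ridges between, 6 high; at x=-50 a bolt bar along y with upright knob, guides at y=-26, -66 and keeper at y=74.5 (20 long), 15 above the lid, 24 deep in x.
- wheel_left (a joint): Left (lockbox y=+42) black thumbwheel, rad. n white dots (as on a die) are on top, at the index ridges, at (n-1)*1.0472. Rolling its top away from the robot (lockbox +x) raises the value and the number, towards the robot lowers them. Stops at -0.4 and 5.64. Turns stiffly (0.06 N m, 2.3 N at the rim), stays where left. Starts anywhere from about 3 to 4 dots.
- wheel_middle (a joint): Middle (lockbox y=0) black thumbwheel, rad. n white dots (as on a die) are on top, at the index ridges, at (n-1)*1.0472. Rolling its top away from the robot (lockbox +x) raises the value and the number, towards the robot lowers them. Stops at -0.4 and 5.64. Turns stiffly (0.06 N m, 2.3 N at the rim), stays where left. Starts on 3 dots (2.09) and is to stay there.
- wheel_right (a joint): Right (lockbox y=-42) black thumbwheel, rad. n white dots (as on a die) are on top, at the index ridges, at (n-1)*1.0472. Rolling its top away from the robot (lockbox +x) raises the value and the number, towards the robot lowers them. Stops at -0.4 and 5.64. Turns stiffly (0.06 N m, 2.3 N at the rim), stays where left. Starts anywhere from about 3 to 4 dots.
- wheel_left_top (a point): Top of the left thumbwheel, 82 above the bench, straight above its axis, 16 above the lid; fixed to the box. Wheel 52 in diameter, 22 wide, rigid. A closed fingertip pressed lightly on it (5 to 10 N) and drawn level along lockbox x rolls it by drawn length / 26 rad, less slip.
- wheel_middle_top (a point): Top of the middle thumbwheel, 82 above the bench, straight above its axis, 16 above the lid; fixed to the box. Wheel 52 in diameter, 22 wide, rigid. A closed fingertip pressed lightly on it (5 to 10 N) and drawn level along lockbox x rolls it by drawn length / 26 rad, less slip.
- wheel_right_top (a point): Top of the right thumbwheel, 82 above the bench, straight above its axis, 16 above the lid; fixed to the box. Wheel 52 in diameter, 22 wide, rigid. A closed fingertip pressed lightly on it (5 to 10 N) and drawn level along lockbox x rolls it by drawn length / 26 rad, less slip.
- bolt (a joint): Slide of the bolt, m: 0 shut (in the keeper), 0.022 fully drawn to the right (lockbox -y). Drags with about 3 N and stays where it is left. Inside, a tooth for each wheel blocks it after about 3 mm unless all three wheels stand within about 0.14 rad of 2, 3 and 5 dots.
- bolt_knob (a point): Top centre of the bolt's round knob, 104 above the bench; knob 15 in diameter, upright, free from 14 to 38 above the lid. Moves with the bolt. At its left (+y) there are 37 of free bar before the keeper.
- parts_tin: Bystander: green closed tin, 90x122x38, lying flat behind the box; origin at the centre of its underside.
- tape_measure: Bystander: yellow and black tape measure, 43x86x66, standing behind the box; origin at the centre of its underside.
- nut_m12: Bystander: steel hex nut, 19x22x10, on the bench in front of the box; origin at the centre of its underside.
- bolt_m12: Bystander: steel hex bolt, 57 tall, standing on its head in front of the box; origin at the centre of its underside.

How it is judged:
On the way:
1. the wheels show 2, 3 and 5 while the bolt is still shut (value of joint wheel_left between 0.847 and 1.247 rad and value of joint wheel_middle between 1.894 and 2.294 rad and value of joint wheel_right between 3.989 and 4.389 rad and value of joint bolt below 0.005 m), for 0.2 s.
At the end, for the whole second after the job is handed in: left, middle and right wheel within 0.2 rad of 2, 3 and 5 dots (1.047, 2.094, 4.189), and the bolt drawn by more than 19 mm of its 22 and at rest (value of joint wheel_left between 0.847 and 1.247 rad and value of joint wheel_middle between 1.894 and 2.294 rad and value of joint wheel_right between 3.989 and 4.389 rad and value of joint bolt above 0.019 m and velocity of joint bolt below 0.005 m/s); the robot touches nothing.
It fails at once if the middle wheel is turned more than 0.25 rad off its 3 dots (value of joint wheel_middle below 1.844 rad or value of joint wheel_middle above 2.344 rad).
It fails at once if the robot presses on the box with more than 25 N (contact force between any of the fingers, the arm and lockbox above 25 N).
It fails at once if a thing standing around is shifted by more than 20 mm (distance of any of parts_tin, tape_measure, nut_m12, bolt_m12 from where it was at the start of the episode above 0.02 m).
It also fails if it takes over 72 s, if anything falls off the work surface, if the arm or the gripper's body presses on something with over 40 N, if the wrist force passes 120 N, or if a joint passes its speed limit or range.

## Working session

There is one attempt and no reset: what is moved stays moved. The work goes in short steps, Python scripts to look and compute and a tool call to move; the robot and the scene stay as the last step left them, time stands still between calls to the robot, and variables do not carry over. Pictures are saved under pics/ and viewed, at most 10 in all, crops included, and the job is handed in when it is done.

Besides the shell and the picture viewer there is one more tool, called after ">>>" by a JSON object that holds its "op" and its "data". carry_out: Moves the arm, as the interface text tells. Its arguments: {"type":"object","properties":{"rows":{"type":"array"},"jaw":{"type":"number"},"force":{"type":"number"}},"required":["rows"]}

```bash
mkdir -p pics; cat > h.py <<'E'
import numpy as np, cv2
from plant import robot
from scipy.spatial.transform import Rotation as Ro
def ray(cam,uv,st=None):
    m=robot.camera_model(cam)
    d=np.array([(uv[0]-m['cx'])/m['fx'],(uv[1]-m['cy'])/m['fy'],1.])
    if 'R' in m:
        R=np.array(m['R']);t=np.array(m['t']);return -R.T@t,R.T@d
    M=np.array(m['mount']);Rt=Ro.from_rotvec(st['orientation']).as_matrix()
    return Rt@M[:3,3]+st['tool_pos'],Rt@M[:3,:3]@d
def onz(cam,uv,z,st=None):
    o,d=ray(cam,uv,st);return o+d*(z-o[2])/d[2]
def proj(cam,X,st=None):
    m=robot.camera_model(cam);X=np.atleast_2d(X)
    if 'R' in m: c=X@np.array(m['R']).T+np.array(m['t'])
    else:
        M=np.array(m['mount']);Rt=Ro.from_rotvec(st['orientation']).as_matrix()
        c=((X-st['tool_pos'])@Rt-M[:3,3])@M[:3,:3]
    return np.c_[c[:,0]/c[:,2]*m['fx']+m['cx'],c[:,1]/c[:,2]*m['fy']+m['cy']]
def save(n,im,crop=None,s=1):
    im=im[:,:,::-1]
    if crop: im=im[crop[1]:crop[3],crop[0]:crop[2]]
    cv2.imwrite('pics/'+n,cv2.resize(im,None,fx=s,fy=s,interpolation=cv2.INTER_CUBIC))
E
python3 - <<'E'
from h import *
s=robot.read_state();print(s['t'],s['tool_pos'],s['orientation'],robot.grip_depth)
print(Ro.from_rotvec(s['orientation']).as_matrix().round(3))
a=robot.read_camera('top');b=robot.read_camera('scene')
cv2.imwrite('pics/a.png',np.vstack([a,b])[:,:,::-1][:, :])
cv2.imwrite('pics/a.png',np.hstack([cv2.resize(a,(400,300)),cv2.resize(b,(400,300))])[:,:,::-1])
Z=dict(wheel_left=.082,wheel_middle=.082,wheel_right=.082,lockbox=.066,bolt=.08,bolt_knob=.104,nut_m12=.01,bolt_m12=.05,tape_measure=.066,parts_tin=.038)
for n,z in Z.items():
    for o in robot.outline_of('top',n)[:2]: print(n,round(o['conf'],2),o['pixel'],onz('top',o['pixel'],z).round(4),o['pixels'].sum())
for n in ('lockbox',):
    o=robot.outline_of('top',n)[0];c=max(cv2.findContours(o['pixels'].astype('uint8'),0,2)[0],key=cv2.contourArea)
    print(cv2.minAreaRect(c),[onz('top',p,.066).round(4) for p in cv2.boxPoints(cv2.minAreaRect(c))])
print(robot.camera_model('top'),robot.camera_model('wrist'))
E
```

```text
0.0 [0.25080413 0.54443384 0.21757305] [-6.72940800e-01 -3.06812396e+00  2.80778766e-03] 0.0188
[[-0.908  0.419 -0.001]
 [ 0.419  0.908 -0.002]
 [ 0.    -0.002 -1.   ]]
wheel_left 0.68 [248.5, 182.7] [0.6194 0.2533 0.082 ] 257
wheel_middle 0.55 [267.5, 185.6] [0.6124 0.2168 0.082 ] 261
wheel_right 0.58 [284.7, 190.8] [0.6012 0.184  0.082 ] 254
lockbox 0.84 [265.5, 193.0] [0.6006 0.2214 0.066 ] 6997
bolt 0.79 [258.1, 221.7] [0.5434 0.2368 0.08  ] 449
bolt_knob 0.74 [250.7, 216.6] [0.5512 0.2493 0.104 ] 292
nut_m12 0.6 [223.3, 242.6] [0.5087 0.3127 0.01  ] 63
nut_m12 0.16 [268.9, 188.0] [0.6196 0.2154 0.01  ] 252
bolt_m12 0.6 [252.9, 216.6] [0.5565 0.2482 0.05  ] 392
tape_measure 0.62 [253.5, 121.2] [0.7476 0.2414 0.066 ] 944
parts_tin 0.75 [313.9, 136.6] [0.719  0.1192 0.038 ] 2587
((265.78863525390625, 195.23348999023438), (90.4763412475586, 80.47550201416016), 12.407418251037598) [array([0.5413, 0.3256, 0.066 ]), array([0.6975, 0.2892, 0.066 ]), array([0.6517, 0.1152, 0.066 ]), array([0.4987, 0.1554, 0.066 ])]
{'fx': 439.9509952599597, 'fy': 439.9509952599597, 'cx': 261.9414980364122, 'cy': 194.07105028299472, 'R': array([[-0.027231  , -0.99895907, -0.03659576],
       [-0.98825314,  0.03241042, -0.1493496 ],
       [ 0.15038022,  0.03209894, -0.988107  ]]), 't': array([0.24693956, 0.59412515, 0.83065129])} {'fx': 340.66555705397946, 'fy': 340.66555705397946, 'cx': 253.7530692084214, 'cy': 191.99681222829966, 'mount': array([[ 9.21772154e-04, -9.63363358e-01, -2.68198043e-01,
         7.31506838e-02],
       [ 9.99999546e-01,  8.22907449e-04,  4.81035765e-04,
        -1.31651813e-03],
       [-2.42710063e-04, -2.68198365e-01,  9.63363679e-01,
        -1.65525032e-01],
       [ 0.00000000e+00,  0.00000000e+00,  0.00000000e+00,
         1.00000000e+00]])}
```

View pics/a.png

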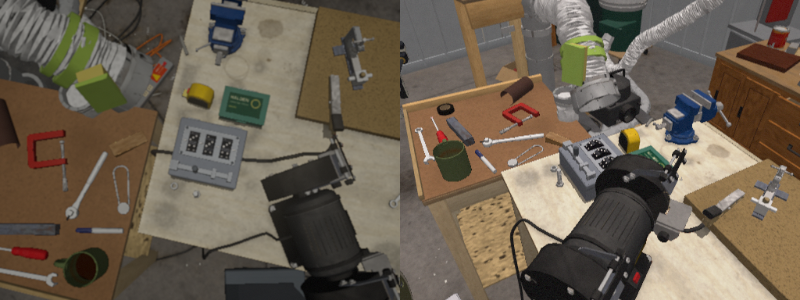

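```bash
python3 - <<'E'
from h import *
s=robot.read_state()
b=robot.read_camera('scene').copy();a=robot.read_camera('top').copy()
P={'B':[0,0,0],'S':[0,0,.4],'T':s['tool_pos'],'F':s['tool_pos']+[0,0,.2],'L':[.598,.2214,.066],'x':[.6,0,0],'y':[.6,-.2,0]}
for n,X in P.items():
    for im,c in((a,'top'),(b,'scene')):
        p=proj(c,X)[0]; print(n,c,p.round(), robot.camera_model(c)['R'][2]@X+robot.camera_model(c)['t'][2])
        cv2.putText(im,n,(int(p[0]),int(p[1])),0,.6,(255,0,255),2)
cv2.imwrite('pics/b.png',cv2.resize(np.vstack([a[:,:],b]),(400,600))[:,:,::-1])
save('b.png',b,s=1.5)
m=robot.camera_model('scene');print('cam',-m['R'].T@m['t'])
m=robot.camera_model('top');print('cam',-m['R'].T@m['t'])
E
```

```text
B top [393. 509.] 0.830651285563356
B scene [ 10. 551.] 0.48810586908718545
S top [497. 734.] 0.4354084847505127
S scene [-249.  404.] 0.23120823399307344
T top [ 57. 411.] 0.6698532555188412
T scene [  3. 136.] 0.7814504712270605
F top [-36. 475.] 0.4722318551124195
F scene [-45.  29.] 0.6530016536800045
L top [266. 194.] 0.8624703002179931
L scene [251. 199.] 0.886755208007302
x top [372. 195.] 0.9208794177708506
x scene [328. 278.] 0.8084468377267455
y top [469. 192.] 0.9144596300364755
y scene [420. 347.] 0.6984520018641589
cam [ 0.13393618 -0.26563622  0.64386977]
cam [0.46895693 0.20076364 0.91854165]
```

View pics/b.png

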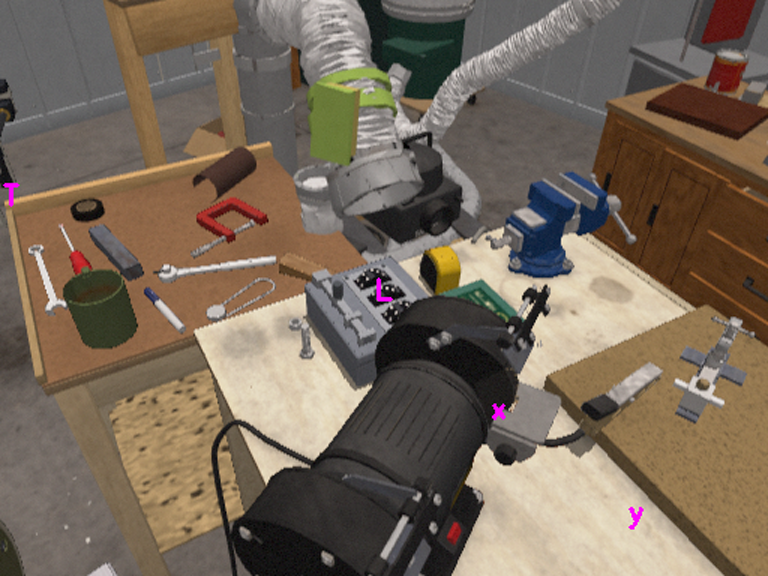

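```bash
python3 - <<'E'
from h import *
def tri(a,b):
    o1,d1=ray('top',a);o2,d2=ray('scene',b)
    k=np.linalg.lstsq(np.c_[d1,-d2],o2-o1,rcond=None)[0]
    p,q=o1+k[0]*d1,o2+k[1]*d2;return ((p+q)/2).round(3),np.linalg.norm(p-q).round(3)
k=1.28
for n,a,b in (('lampfront',(300*k,175*k),(445/1.5,335/1.5)),('lampback',(305*k,285*k),(285/1.5,535/1.5)),('lampmid',(305*k,225*k),(400/1.5,420/1.5)),('clamp tip',(337*k,140*k),(545/1.5,290/1.5)),('duct green',(100*k,85*k),(335/1.5,125/1.5)),('duct mouth',(120*k,110*k),(375/1.5,185/1.5)),('spot',(162*k,72*k),(440/1.5,220/1.5))): print(n,tri(a,b))
E
python3 - <<'E'
import cv2
im=cv2.imread('pics/a.png')
E
```

```text
lampfront (array([0.521, 0.026, 0.183]), np.float64(0.008))
lampback (array([0.28 , 0.007, 0.09 ]), np.float64(0.0))
lampmid (array([0.422, 0.006, 0.141]), np.float64(0.012))
clamp tip (array([ 0.586, -0.038,  0.249]), np.float64(0.002))
duct green (array([0.725, 0.448, 0.215]), np.float64(0.009))
duct mouth (array([0.722, 0.405, 0.125]), np.float64(0.066))
spot (array([0.834, 0.328, 0.042]), np.float64(0.029))
```

>>> {"op": "carry_out", "data": {"rows": [[-0.04,0,-0.1,0,0,0],[-0.06,0,-0.13,0,0,0],[-0.06,0,-0.13,0,0,0]], "jaw": 255}}

```text
t: 1.12
tool_pos: [0.3077, 0.5203, 0.3538]
orientation: [0.675, 3.065, 0.01]
force: [0.1, 0.6, 0.2]
opening: 0.0677
gripper_force: 0.0
```

>>> {"op": "carry_out", "data": {"rows": [[-0.05,-0.018,0,0,0,9.9],[-0.1,-0.037,0,0,0,19.8],[-0.15,-0.056,0,0,0,29.7],[-0.2,-0.075,0,0,0,39.6],[-0.25,-0.094,0.01,0,0,49.5],[-0.3,-0.113,0.03,0,0,59.4],[-0.35,-0.132,0.05,0,0,69.3],[-0.393,-0.148,0.08,0,0,79.2],[-0.393,-0.148,0.08,0,0,79.2],[-0.393,-0.148,0.08,0,0,79.2]]}}

```text
t: 2.38
tool_pos: [0.6001, 0.2213, 0.2681]
orientation: [-2.473, -1.936, 0.001]
force: [-0.1, -0.2, 0.8]
opening: 0.0003
gripper_force: 0.0
```

```bash
cat > look.py <<'E'
from h import *
import sys
s=robot.read_state();print(s['t'],s['tool_pos'].round(4),s['q'].round(2),s['force'].round(1))
print(Ro.from_rotvec(s['orientation']).as_matrix().round(3))
im=robot.read_camera('wrist');cv2.imwrite('pics/raw.png',im[:,:,::-1]);save(sys.argv[1],im,s=1.5)
Z=dict(wheel_left=.082,wheel_middle=.082,wheel_right=.082,bolt_knob=.104)
for n,z in Z.items():
    for o in robot.outline_of('wrist',n)[:1]:
        ys,xs=np.nonzero(o['pixels']);print(n,round(o['conf'],2),o['pixel'],(xs.min(),xs.max(),ys.min(),ys.max()),onz('wrist',o['pixel'],z,s).round(4))
for o in robot.outline_of('wrist','lockbox')[:1]:
    c=max(cv2.findContours(o['pixels'].astype('uint8'),0,2)[0],key=cv2.contourArea)
    print([(p.round(),onz('wrist',p,.066,s).round(4)) for p in cv2.boxPoints(cv2.minAreaRect(c))])
E
python3 look.py c.png
```

```text
2.375 [0.6001 0.2213 0.2681] [0.27 0.22 1.29 0.   1.62 0.51] [-0.1 -0.2  0.8]
[[ 0.24   0.971 -0.001]
 [ 0.971 -0.24   0.   ]
 [-0.    -0.001 -1.   ]]
wheel_left 0.93 [271.2, 127.9] (np.int64(245), np.int64(289), np.int64(119), np.int64(141)) [0.6283 0.2584 0.082 ]
wheel_middle 0.67 [266.4, 167.2] (np.int64(246), np.int64(287), np.int64(159), np.int64(181)) [0.6143 0.22   0.082 ]
wheel_right 0.56 [268.4, 208.5] (np.int64(246), np.int64(287), np.int64(196), np.int64(218)) [0.6059 0.1751 0.082 ]
bolt_knob 0.56 [203.1, 157.6] (np.int64(192), np.int64(211), np.int64(109), np.int64(224)) [0.5567 0.2485 0.104 ]
[(array([177., 239.], dtype=float32), array([0.4932, 0.159 , 0.066 ])), (array([178.,  85.], dtype=float32), array([0.5455, 0.3226, 0.066 ])), (array([324.,  86.], dtype=float32), array([0.6915, 0.2854, 0.066 ])), (array([323., 240.], dtype=float32), array([0.6583, 0.1168, 0.066 ]))]
```

View pics/c.png

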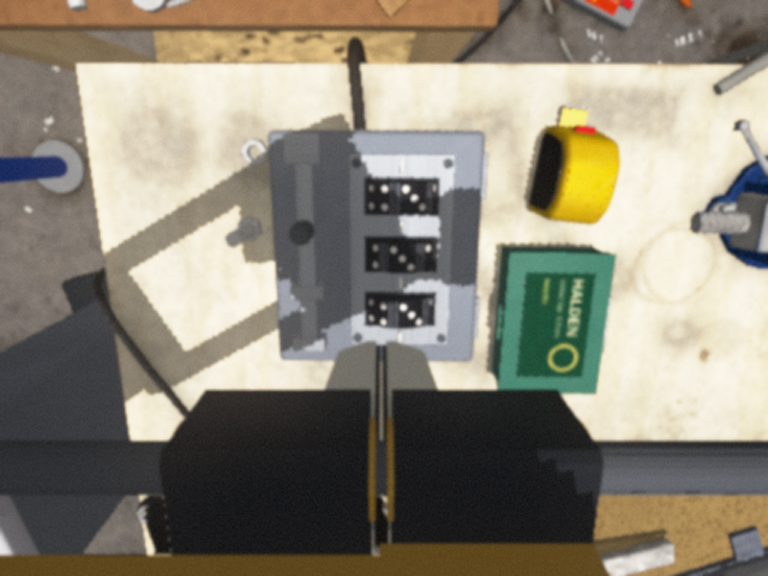

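```bash
cat > unwrap.py <<'E'
from h import *
import sys
C=np.array([.5972,.2212,0]);yaw=np.radians(-14)
Rb=Ro.from_euler('z',yaw).as_matrix()
def unwrap(im,s,out):
    tiles=[]
    for yy in (.042,0,-.042):
        ph=np.radians(np.arange(-75,75.1,.5));w=np.linspace(.013,-.013,52)
        P,W=np.meshgrid(ph,w,indexing='ij')
        X=np.stack([.018+.026*np.sin(P),yy+W,.056+.026*np.cos(P)],-1).reshape(-1,3)@Rb.T+C
        uv=proj('wrist',X,s).reshape(P.shape+(2,)).astype('float32')
        t=cv2.remap(im,uv[...,0],uv[...,1],cv2.INTER_CUBIC)[::-1]
        t=cv2.resize(t,(208,602))
        for a in range(-60,61,30):
            r=int((75-a)*4);cv2.line(t,(0,r),(12 if a else 207,r),(255,0,0) ,1)
        tiles+=[t,np.full((602,20,3),255,'uint8')]
    cv2.imwrite('pics/'+out,cv2.resize(np.hstack(tiles),(684,600))[:,:,::-1])
if __name__=='__main__':
    s=robot.read_state();im=robot.read_camera('wrist');unwrap(im,s,sys.argv[1])
E
python3 unwrap.py d.png
```

```text
(no output)
```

View pics/d.png

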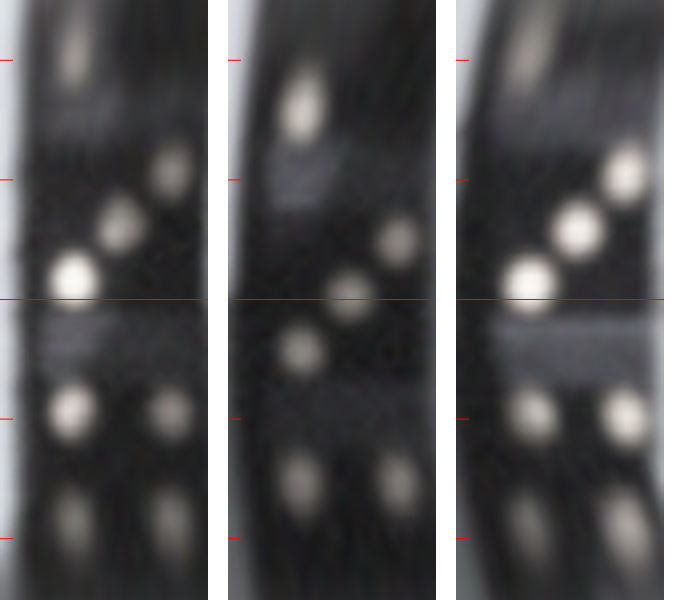

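>>> {"op": "carry_out", "data": {"rows": [[0.04,0.0235,0.05,0,0,0],[0.04,0.0235,0.1,0,0,0],[0.04,0.0235,0.15,0,0,0],[0.04,0.0235,0.175,0,0,0],[0.04,0.0235,0.18,0,0,0],[0.04,0.0235,0.18,0,0,0]]}}

```text
t: 3.48
tool_pos: [0.6335, 0.2545, 0.0898]
orientation: [2.474, 1.936, 0.002]
force: [0.6, 0.8, 0.6]
opening: 0.0003
gripper_force: 0.0
```

>>> {"op": "carry_out", "data": {"rows": [[0,0,0.0015,0,0,0],[0,0,0.003,0,0,0],[0,0,0.0035,0,0,0],[0,0,0.004,0,0,0],[0,0,0.004,0,0,0]]}}

```text
t: 4.1
tool_pos: [0.633, 0.2541, 0.0846]
orientation: [-2.475, -1.935, 0.0]
force: [0.5, 0.0, -0.4]
opening: 0.0005
gripper_force: 0.0
```

>>> {"op": "carry_out", "data": {"rows": [[0,0,0.0005,0,0,0],[0,0,0.001,0,0,0],[0,0,0.0015,0,0,0],[0,0,0.0015,0,0,0]]}}

```text
t: 4.6
tool_pos: [0.633, 0.2541, 0.083]
orientation: [-2.475, -1.935, 0.0]
force: [0.6, 0.2, -1.0]
opening: 0.0
gripper_force: 0.0
```

>>> {"op": "carry_out", "data": {"rows": [[0,0,0.0005,0,0,0],[0,0,0.001,0,0,0],[0,0,0.001,0,0,0]]}}

```text
t: 4.97
tool_pos: [0.633, 0.2541, 0.082]
orientation: [-2.475, -1.935, 0.0]
force: [-0.8, -1.3, -1.3]
opening: 0.0007
gripper_force: 0.0
```

>>> {"op": "carry_out", "data": {"rows": [[0,0,0.0005,0,0,0],[0,0,0.0005,0,0,0]]}}

```text
t: 5.22
tool_pos: [0.6331, 0.2541, 0.0818]
orientation: [2.475, 1.935, 0.0]
force: [-1.0, -1.3, 1.0]
opening: 0.0003
gripper_force: 0.5
```

>>> {"op": "carry_out", "data": {"rows": [[0,0,0.0005,0,0,0],[0,0,0.0005,0,0,0]]}}

```text
t: 5.48
tool_pos: [0.6332, 0.2541, 0.0816]
orientation: [2.474, 1.935, 0.001]
force: [-0.4, -0.9, 4.4]
opening: 0.0006
gripper_force: 2.1
```

>>> {"op": "carry_out", "data": {"rows": [[0,0,0.0004,0,0,0],[0,-0.001,0.0004,0,0,0],[0,-0.003,0.0004,0,0,0],[0,-0.005,0.0004,0,0,0],[0,-0.007,0.0004,0,0,0],[0,-0.008,0.0004,0,0,0]]}}

```text
t: 6.22
tool_pos: [0.6266, 0.2559, 0.0822]
orientation: [2.473, 1.934, 0.004]
force: [2.9, -1.9, 8.0]
opening: 0.0004
gripper_force: 3.9
```

>>> {"op": "carry_out", "data": {"rows": [[0,-0.002,0,0,0,0],[0,-0.004,0,0,0,0],[0,-0.006,0,0,0,0],[0,-0.008,0,0,0,0],[0,-0.009,0,0,0,0],[0,-0.009,0,0,0,0]]}}

```text
t: 6.98
tool_pos: [0.6176, 0.2581, 0.0821]
orientation: [2.474, 1.934, 0.003]
force: [1.2, -1.7, 7.0]
opening: 0.0005
gripper_force: 3.8
```

```bash
sed -i 's/C=np.array.*;yaw/C=np.array([.597,.220,0]);yaw/' unwrap.py; python3 unwrap.py e.png
```

```text
(no output)
```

View pics/e.png

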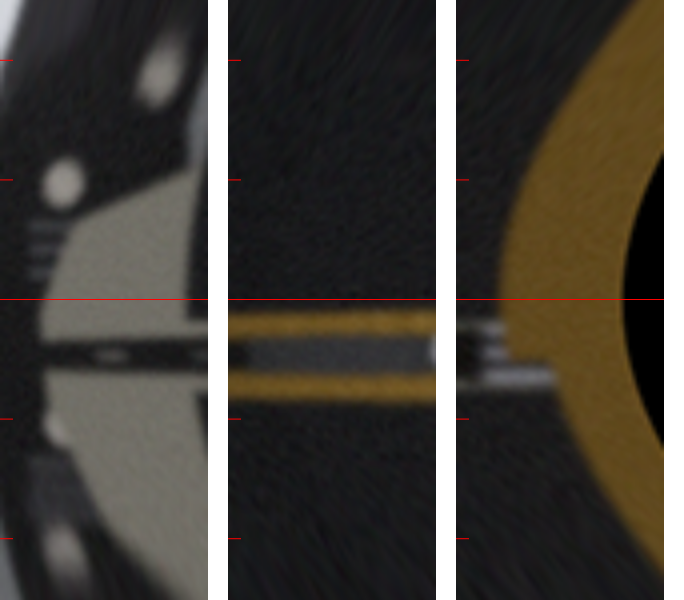

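>>> {"op": "carry_out", "data": {"rows": [[0,0,-0.005,0,0,0],[0,0.009,-0.006,0,0,0],[0,0.018,-0.006,0,0,0],[0,0.019,-0.004,0,0,0],[0,0.019,-0.002,0,0,0],[0,0.019,-0.001,0,0,0],[0,0.019,-0.0005,0,0,0],[0,0.019,-0.0002,0,0,0],[0,0.019,0,0,0,0],[0,0.019,0,0,0,0]]}}

```text
t: 8.28
tool_pos: [0.6351, 0.2536, 0.0811]
orientation: [2.474, 1.935, 0.001]
force: [-0.9, -1.4, 4.2]
opening: 0.0004
gripper_force: 1.9
```

>>> {"op": "carry_out", "data": {"rows": [[0,-0.001,0,0,0,0],[0,-0.003,0,0,0,0],[0,-0.005,0,0,0,0],[0,-0.007,0,0,0,0],[0,-0.009,0,0,0,0],[0,-0.011,0,0,0,0],[0,-0.013,0,0,0,0],[0,-0.015,0,0,0,0],[0,-0.017,0,0,0,0],[0,-0.019,0,0,0,0],[0,-0.0195,0,0,0,0],[0,-0.0195,0,0,0,0]]}}

```text
t: 9.78
tool_pos: [0.6169, 0.2583, 0.082]
orientation: [2.474, 1.935, 0.003]
force: [0.8, -1.9, 8.5]
opening: 0.0002
gripper_force: 3.9
```

>>> {"op": "carry_out", "data": {"rows": [[0,0,-0.02,0,0,0],[-0.02,0,-0.035,0,0,0],[-0.06,0,-0.035,0,0,0],[-0.084,0,-0.035,0,0,0],[-0.084,0,-0.02,0,0,0],[-0.084,0,-0.005,0,0,0],[-0.084,0,-0.002,0,0,0],[-0.084,0,-0.001,0,0,0],[-0.084,0,-0.001,0,0,0]]}}

```text
t: 10.9
tool_pos: [0.5954, 0.1774, 0.0818]
orientation: [-2.473, -1.937, 0.002]
force: [-4.6, -2.5, 8.4]
opening: 0.0004
gripper_force: 4.2
```

>>> {"op": "carry_out", "data": {"rows": [[0,0,0.0005,0,0,0],[0,0,0.0005,0,0,0]]}}

```text
t: 11.15
tool_pos: [0.5957, 0.1774, 0.0818]
orientation: [2.473, 1.937, -0.001]
force: [-4.9, -2.5, 9.5]
opening: 0.0003
gripper_force: 5.4
```

>>> {"op": "carry_out", "data": {"rows": [[0,0.001,-0.0003,0,0,0],[0,0.003,-0.0003,0,0,0],[0,0.005,-0.0003,0,0,0],[0,0.007,-0.0003,0,0,0],[0,0.009,-0.0003,0,0,0],[0,0.011,-0.0003,0,0,0],[0,0.013,-0.0003,0,0,0],[0,0.015,-0.0003,0,0,0],[0,0.017,-0.0003,0,0,0],[0,0.018,-0.0003,0,0,0],[0,0.018,-0.0003,0,0,0]]}}

```text
t: 12.52
tool_pos: [0.6133, 0.1731, 0.0814]
orientation: [2.474, 1.937, -0.001]
force: [-0.6, -1.4, 5.4]
opening: 0.0006
gripper_force: 2.5
```

>>> {"op": "carry_out", "data": {"rows": [[0,0,-0.005,0,0,0],[0,-0.009,-0.006,0,0,0],[0,-0.018,-0.006,0,0,0],[0,-0.018,-0.004,0,0,0],[0,-0.018,-0.002,0,0,0],[0,-0.018,-0.001,0,0,0],[0,-0.018,-0.0005,0,0,0],[0,-0.018,0,0,0,0],[0,-0.018,0,0,0,0]]}}

```text
t: 13.65
tool_pos: [0.5959, 0.1767, 0.082]
orientation: [2.475, 1.935, 0.0]
force: [-2.6, -0.5, 4.6]
opening: -0.0001
gripper_force: 2.5
```

>>> {"op": "carry_out", "data": {"rows": [[0,0.0,0.0003,0,0,0],[0,0.002,0.0003,0,0,0],[0,0.004,0.0003,0,0,0],[0,0.006,0.0003,0,0,0],[0,0.008,0.0003,0,0,0],[0,0.01,0.0003,0,0,0],[0,0.012,0.0003,0,0,0],[0,0.014,0.0003,0,0,0],[0,0.016,0.0003,0,0,0],[0,0.018,0.0003,0,0,0],[0,0.018,0.0003,0,0,0]]}}

```text
t: 15.02
tool_pos: [0.6136, 0.1724, 0.0814]
orientation: [2.474, 1.935, 0.001]
force: [-0.4, -1.3, 4.6]
opening: 0.0008
gripper_force: 2.0
```

>>> {"op": "carry_out", "data": {"rows": [[0,0,-0.03,0,0,0],[0.02,-0.009,-0.07,0,0,0],[0.04,-0.009,-0.12,0,0,0],[0.042,-0.009,-0.17,0,0,0],[0.042,-0.009,-0.185,0,0,0],[0.042,-0.009,-0.185,0,0,0],[0.042,-0.009,-0.185,0,0,0]]}}

```text
t: 15.9
tool_pos: [0.6137, 0.2149, 0.2633]
orientation: [-2.474, -1.934, 0.006]
force: [0.5, -0.3, -0.0]
opening: 0.0009
gripper_force: 0.0
```

```bash
python3 unwrap.py f.png; python3 look.py g.png
```

```text
15.95 [0.6136 0.2149 0.2632] [0.26 0.26 1.26 0.   1.62 0.5 ] [-0.7 -0.3  0.2]
[[ 0.241  0.97  -0.004]
 [ 0.97  -0.241 -0.001]
 [-0.002 -0.004 -1.   ]]
wheel_left 0.95 [253.6, 127.0] (np.int64(232), np.int64(275), np.int64(117), np.int64(138)) [0.6244 0.2573 0.082 ]
wheel_right 0.58 [254.5, 207.2] (np.int64(234), np.int64(274), np.int64(195), np.int64(216)) [0.605 0.175 0.082]
bolt_knob 0.56 [190.6, 155.7] (np.int64(177), np.int64(198), np.int64(106), np.int64(223)) [0.5596 0.2472 0.104 ]
[(array([163.,  81.], dtype=float32), array([0.5459, 0.3227, 0.066 ])), (array([313.,  81.], dtype=float32), array([0.6934, 0.2861, 0.066 ])), (array([313., 239.], dtype=float32), array([0.6597, 0.1165, 0.066 ])), (array([163., 239.], dtype=float32), array([0.4922, 0.1577, 0.066 ]))]
```

View pics/f.png

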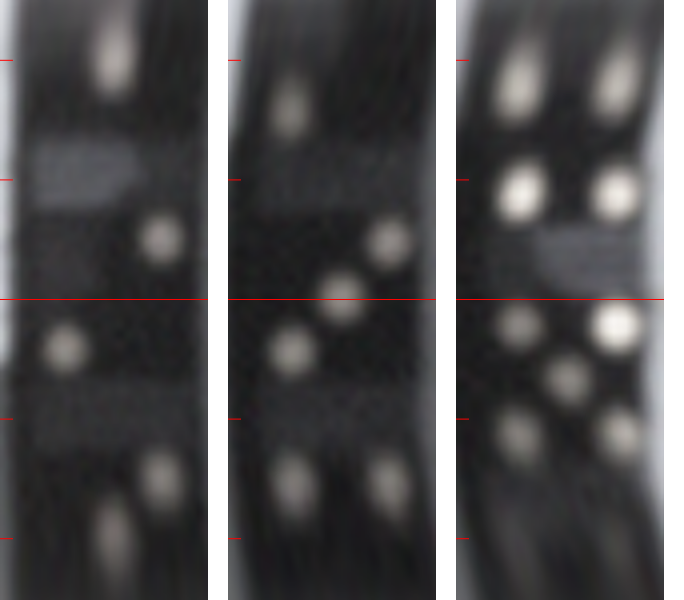

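>>> {"op": "carry_out", "data": {"rows": [[-0.02,-0.004,0.05,0,0,0],[-0.042,-0.004,0.1,0,0,0],[-0.042,-0.004,0.15,0,0,0],[-0.042,-0.004,0.175,0,0,0],[-0.042,-0.004,0.182,0,0,0],[-0.042,-0.004,0.184,0,0,0],[-0.042,-0.004,0.1847,0,0,0],[-0.042,-0.004,0.185,0,0,0],[-0.042,-0.004,0.185,0,0,0]]}}

```text
t: 17.38
tool_pos: [0.6014, 0.1759, 0.0823]
orientation: [2.474, 1.935, 0.003]
force: [1.1, 0.0, 3.0]
opening: 0.0007
gripper_force: 1.5
```

>>> {"op": "carry_out", "data": {"rows": [[0,0.001,0.0002,0,0,0],[0,0.003,0.0002,0,0,0],[0,0.005,0.0002,0,0,0],[0,0.007,0.0002,0,0,0],[0,0.009,0.0002,0,0,0],[0,0.0093,0.0002,0,0,0],[0,0.0093,0.0002,0,0,0]]}}

```text
t: 18.25
tool_pos: [0.6101, 0.1737, 0.082]
orientation: [2.474, 1.935, 0.002]
force: [-1.8, 0.8, 4.9]
opening: 0.0006
gripper_force: 2.5
```

>>> {"op": "carry_out", "data": {"rows": [[0,0,-0.03,0,0,0],[0.02,-0.005,-0.07,0,0,0],[0.04,-0.005,-0.12,0,0,0],[0.042,-0.005,-0.17,0,0,0],[0.042,-0.005,-0.185,0,0,0],[0.042,-0.005,-0.185,0,0,0],[0.042,-0.005,-0.185,0,0,0]]}}

```text
t: 19.12
tool_pos: [0.614, 0.2148, 0.2633]
orientation: [-2.474, -1.934, 0.005]
force: [-0.2, 0.2, -0.3]
opening: 0.0006
gripper_force: 0.0
```

```bash
python3 unwrap.py h.png; python3 look.py i.png
```

```text
19.175 [0.6139 0.2148 0.2631] [ 0.26  0.26  1.26 -0.    1.62  0.5 ] [ 0.5 -0.8 -0.8]
[[ 0.241  0.97  -0.004]
 [ 0.97  -0.241 -0.001]
 [-0.002 -0.004 -1.   ]]
wheel_left 0.96 [255.9, 126.9] (np.int64(231), np.int64(276), np.int64(116), np.int64(140)) [0.6269 0.2568 0.082 ]
wheel_middle 0.9 [254.2, 164.9] (np.int64(232), np.int64(274), np.int64(157), np.int64(179)) [0.616  0.2196 0.082 ]
wheel_right 0.93 [255.3, 206.5] (np.int64(233), np.int64(273), np.int64(195), np.int64(216)) [0.6063 0.1755 0.082 ]
bolt_knob 0.93 [191.0, 155.5] (np.int64(176), np.int64(198), np.int64(106), np.int64(224)) [0.5603 0.2472 0.104 ]
[(array([163.,  83.], dtype=float32), array([0.5456, 0.3207, 0.066 ])), (array([312.,  83.], dtype=float32), array([0.6923, 0.2844, 0.066 ])), (array([312., 239.], dtype=float32), array([0.6589, 0.1167, 0.066 ])), (array([163., 239.], dtype=float32), array([0.4925, 0.1577, 0.066 ]))]
```

View pics/h.png

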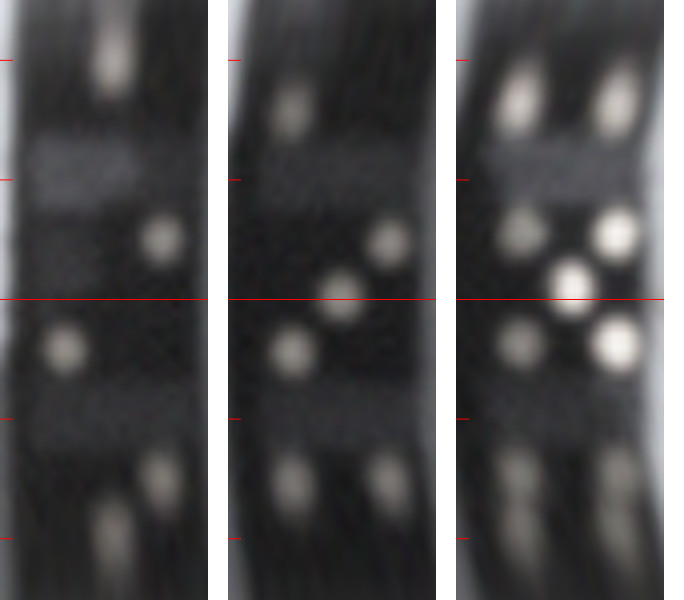

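View pics/i.png

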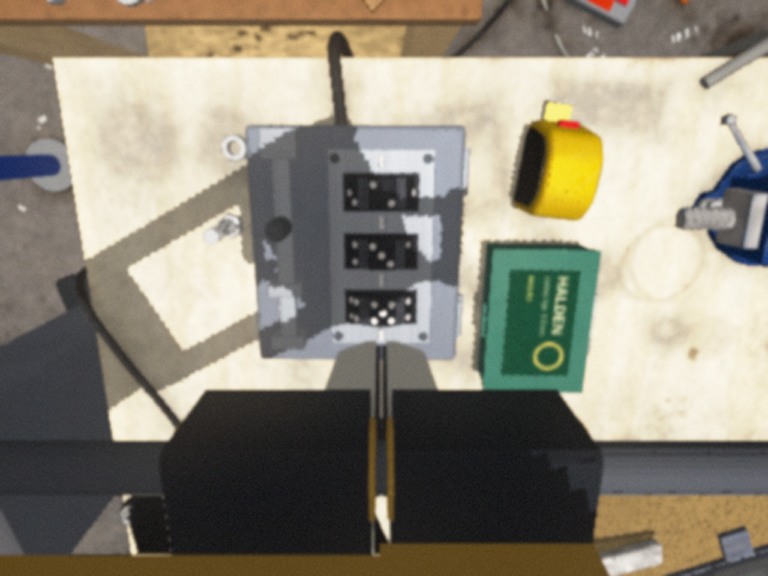

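```bash
python3 - <<'E'
from unwrap import *
s=robot.read_state()
k=onz('wrist',(186,152.7),.104,s);b=Rb.T@(k-C);print(k.round(4),b.round(4))
w=C+Rb@[-.05,b[1]+.024,.088];w[2]=.088
R=Ro.from_rotvec(s['orientation']).as_matrix();print('shift',(R.T@(w-s['tool_pos'])).round(4))
print({n:[(round(o['conf'],2),onz('top',o['pixel'],.104).round(3)) for o in robot.outline_of('top',n)[:1]] for n in ('bolt_knob',)})
E
```

```text
[0.5573 0.2513 0.104 ] [-0.0461  0.0208  0.104 ]
shift [ 0.0453 -0.0682  0.1774]
{'bolt_knob': [(0.81, array([0.548, 0.24 , 0.104]))]}
```

>>> {"op": "carry_out", "data": {"rows": [[0.02,-0.04,0,0,0,0],[0.045,-0.067,0.04,0,0,0],[0.046,-0.067,0.09,0,0,0],[0.046,-0.067,0.13,0,0,0],[0.046,-0.067,0.155,0,0,0],[0.046,-0.067,0.168,0,0,0],[0.046,-0.067,0.176,0,0,0],[0.046,-0.067,0.176,0,0,0],[0.046,-0.067,0.176,0,0,0]]}}

```text
t: 20.65
tool_pos: [0.5618, 0.2764, 0.0914]
orientation: [2.474, 1.935, 0.003]
force: [0.3, -0.2, -1.1]
opening: 0.0002
gripper_force: 0.0
```

>>> {"op": "carry_out", "data": {"rows": [[-0.002,0,0,0,0,0],[-0.004,0,0,0,0,0],[-0.006,0,0,0,0,0],[-0.008,0,0,0,0,0],[-0.01,0,0,0,0,0],[-0.011,0,0,0,0,0],[-0.012,0,0,0,0,0],[-0.012,0,0,0,0,0]]}}

```text
t: 21.65
tool_pos: [0.5581, 0.2646, 0.0901]
orientation: [-2.474, -1.935, -0.0]
force: [1.0, 2.9, 0.7]
opening: 0.0003
gripper_force: 1.4
```

>>> {"op": "carry_out", "data": {"rows": [[-0.001,0,0,0,0,0],[-0.002,0,0,0,0,0],[-0.003,0,0,0,0,0],[-0.004,0,0,0,0,0],[-0.005,0,0,0,0,0],[-0.006,0,0,0,0,0],[-0.006,0,0,0,0,0]]}}

```text
t: 22.52
tool_pos: [0.5566, 0.2585, 0.0901]
orientation: [2.475, 1.935, -0.0]
force: [-0.1, 3.1, -0.3]
opening: 0.0006
gripper_force: 1.2
```

Past the tooth point with only 3 N, so it is unlocked.

>>> {"op": "carry_out", "data": {"rows": [[-0.0015,0,0,0,0,0],[-0.003,0,0,0,0,0],[-0.0045,0,0,0,0,0],[-0.006,0,0,0,0,0],[-0.0075,0,0,0,0,0],[-0.009,0,0,0,0,0],[-0.0105,0,0,0,0,0],[-0.012,0,0,0,0,0],[-0.012,0,0,0,0,0]]}}

```text
t: 23.65
tool_pos: [0.5537, 0.2468, 0.09]
orientation: [2.475, 1.935, -0.0]
force: [-0.1, 1.7, 0.8]
opening: 0.0
gripper_force: 1.0
```

>>> {"op": "carry_out", "data": {"rows": [[-0.0005,0,0,0,0,0],[-0.001,0,0,0,0,0],[-0.0015,0,0,0,0,0],[-0.002,0,0,0,0,0],[-0.002,0,0,0,0,0]]}}

```text
t: 24.28
tool_pos: [0.5535, 0.2459, 0.0901]
orientation: [-2.474, -1.935, -0.002]
force: [1.1, 8.0, -1.6]
opening: 0.0005
gripper_force: 3.6
```

>>> {"op": "carry_out", "data": {"rows": [[-0.0005,0,0,0,0,0],[-0.0005,0,0,0,0,0]]}}

```text
t: 24.52
tool_pos: [0.5535, 0.2459, 0.0902]
orientation: [-2.473, -1.935, -0.003]
force: [1.7, 8.8, -2.1]
opening: 0.0002
gripper_force: 4.5
```

>>> {"op": "carry_out", "data": {"rows": [[0.005,0,0,0,0,0],[0.012,0,0,0,0,0],[0.015,0,-0.02,0,0,0],[0.015,0,-0.07,0,0,0],[0.015,0.03,-0.12,0,0,0],[0.0,0.066,-0.17,0,0,0],[-0.02,0.066,-0.174,0,0,0],[-0.025,0.066,-0.174,0,0,0],[-0.025,0.066,-0.174,0,0,0]]}}

```text
t: 25.65
tool_pos: [0.6099, 0.2042, 0.2625]
orientation: [-2.474, -1.934, 0.004]
force: [-0.6, 0.3, -0.6]
opening: 0.0007
gripper_force: 0.0
```

```bash
python3 look.py j.png; python3 - <<'E'
from unwrap import *
s=robot.read_state();im=robot.read_camera('wrist');unwrap(im,s,'k.png')
a=cv2.imread('pics/j.png');b=cv2.imread('pics/k.png')
cv2.imwrite('pics/l.png',np.hstack([cv2.resize(a[80:400,200:520],(430,430)),cv2.resize(b,(370,430))]))
o=robot.outline_of('wrist','bolt_knob')[0]
E
```

```text
25.65 [0.6099 0.2042 0.2625] [0.24 0.24 1.29 0.   1.62 0.49] [-0.6  0.3 -0.6]
[[ 0.241  0.97  -0.003]
 [ 0.97  -0.241 -0.   ]
 [-0.001 -0.003 -1.   ]]
wheel_left 0.92 [256.7, 115.1] (np.int64(232), np.int64(277), np.int64(106), np.int64(128)) [0.6267 0.2574 0.082 ]
wheel_middle 0.58 [255.2, 155.3] (np.int64(233), np.int64(276), np.int64(147), np.int64(169)) [0.6156 0.2187 0.082 ]
wheel_right 0.92 [254.4, 197.1] (np.int64(234), np.int64(275), np.int64(185), np.int64(207)) [0.6042 0.1756 0.082 ]
bolt_knob 0.69 [152.3, 88.5] (np.int64(147), np.int64(163), np.int64(80), np.int64(96)) [0.5402 0.3043 0.104 ]
[(array([163.,  70.], dtype=float32), array([0.5459, 0.3221, 0.066 ])), (array([314.,  70.], dtype=float32), array([0.6929, 0.2857, 0.066 ])), (array([314., 234.], dtype=float32), array([0.6586, 0.1121, 0.066 ])), (array([163., 234.], dtype=float32), array([0.491 , 0.1534, 0.066 ]))]
```

View pics/l.png

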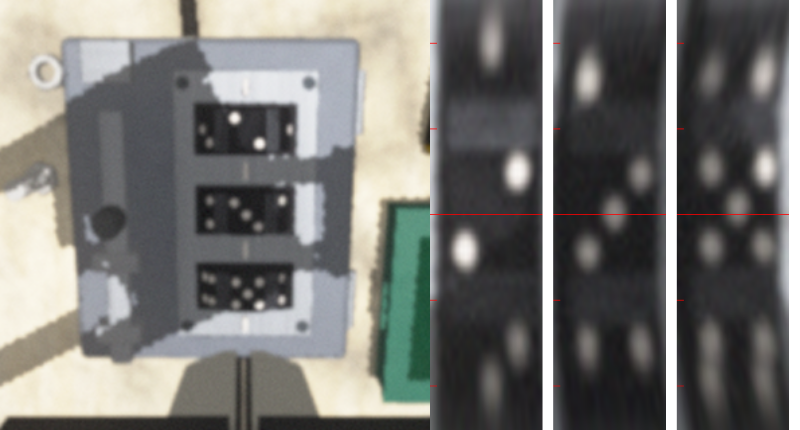

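```bash
python3 - <<'E'
from unwrap import *
s=robot.read_state()
print((Rb.T@(onz('wrist',(187,163.5),.104,s)-C)).round(4))
E
```

```text
[-0.0464 -0.0005  0.104 ]
```

```bash
python3 -c "
from plant import robot
print(robot.close_job())"
```

```text
the job is handed in; nothing more can be done
None
```

I set the wheels to 2, 3 and 5 (camera check: within about 2° each), drew the bolt right to its stop (about 21 mm of 22), moved the arm clear and handed the job in; no verdict came back.

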